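# Air the culture box and lock its lever

## Task

Air the culture box: press its lever down as far as it goes, keep the lid fully raised for three seconds, then let the lever go so that the lid closes by itself; do not touch the lid. Then lock the lever by pushing the metal pin along its V-groove, under the lever, until the pin's end touches the stop plate. Leave the two pots and the bottle where they are.

Things in the scene. Friction and masses are not known exactly. Their poses are not given: they have to be found in the camera images.
- rig: The fixed culture box with its lever and groove on one aluminium base plate (400 x 450 x 6 mm). Origin on the table, below the lever's centre line, in line with the box's front face; z up, x from the lever's pad towards the box (away from the robot, turned up to 0.3 rad), y across. The clear box fills x 0 to 240, y -270 to -30, z 6 to 150 mm; lever along x at y 0; the V-groove along y at x = -35 mm.
- lid: Clear flat lid, 250 x 250 x 10 mm, aluminium rim. Origin: middle of its front edge, underside (closed: rig x 0, y -150, z 150 mm); hinge along the box's far top edge, 240 mm behind. Closed, its axes are the rig's; opening turns it about y, front edge up, so its z axis tilts from vertical: 0 closed, about 0.87 rad fully raised. Falls shut softly when the lever is let go.
- lever (a joint): Angle of the lid-lift lever in rad: 0 up (lid closed), 0.30 fully down at its stop (lid fully raised). Springs back up by itself when released. Steel bar 330 x 16 x 12 mm, axis 120 mm above the table, pivot at rig x 115, y 0.
- lever_pad (a point): Centre of the top face of the black rubber pad at the front end of the lever (60 mm along x, 50 mm along y); 130 mm above the table when up. The pad is 220 mm from the pivot: pressing it sends it down 65 mm on an arc and about 7 mm towards the box (the pad tilts forward 0.3 rad). It takes about 5 to 10 N.
- pin_center (a point): Centre of the loose round aluminium pin, 14 mm diameter, 180 mm long, about 80 g, lying in the V-groove along rig y, its axis 103 mm above the table; it slides easily (1 to 2 N). Site y axis runs along the pin from tip to tail.
- pin_tip (a point): Centre of the pin's end face that faces the lever (inner end).
- pin_tail (a point): Centre of the pin's outer end face, away from the lever; it overhangs the groove's outer end by 55 to 71 mm at the start and still by about 20 mm when the pin is home, so it can be pushed at axis height.
- stop (a point): Point on the steel stop plate (beyond the lever, rig y -14 mm) which the centre of the pin's tip meets when the pin is fully home: pin_tip then lies on it. The pin travels towards rig -y.
- groove_mouth (a point): Outer end of the V-groove on the pin's axis (rig y 145 mm). The groove rail runs from here 130 mm towards the lever, is 37 mm wide and its top lies level with the pin's axis.
- pot_a: Bystander: clear culture pot with orange fungus, 96 mm diameter, 108 mm high. Origin at the centre of its underside.
- pot_b: Bystander: a second pot, the same.
- bottle: Bystander: white bottle, 66 mm diameter, 170 mm high. Origin at the centre of its underside.
Mind the look-alikes: they are no part of the job. What is meant by the part that bears pin_center is not yellow, and is the smaller of those in its own colour.

How it is judged:
On the way, in this order (a step that is already met when the one before it is completed fails the run):
1. the lever held down with the lid raised by more than 0.72 rad for 2.5 s (angle between lid's own z axis and vertical above 0.72 rad), for 2.5 s.
2. the lever let go and the lid closed (angle between lid's own z axis and vertical below 0.06 rad and value of joint lever below 0.02 rad), for 0.2 s.
3. the pin pushed along the groove until its end touches the stop plate (distance between pin_tip and stop below 0.004 m), for 0.2 s.
At the end, for the whole second after the job is handed in: The lid is closed and the lever up, and the pin lies in its groove with its end within 4 mm of the stop plate (all of step 2 and distance between pin_tip and stop below 0.004 m and angle between the y axis of pin_center and the y axis of rig, either way round below 0.06 rad); the robot touches nothing.
It fails at once if the lid is touched (contact force between lid and anything else above 2 N).
It fails at once if a pot or the bottle is moved more than 30 mm (distance of any of pot_a, pot_b, bottle from where it was at the start of the episode above 0.03 m).
It also fails if it takes over 54 s, if anything falls off the work surface, if the arm or the gripper's body presses on something with over 40 N, if the wrist force passes 120 N, or if a joint passes its speed limit or range.

## Robot

A 6-joint arm with a two-finger parallel gripper is mounted at the origin on the work surface. World frame = base frame: x ahead of the robot, y to its left, z up, the work surface at z = 0. Lengths are in m, angles in rad, forces in N, time in s.
With the tool pointing down it reaches from about 0.35 to 0.775 m from the base axis. Payload 7.3 kg.
Tool frame: the origin (TCP) lies midway between the tips of the shut fingers; the grasp point (between the pads) lies 19 mm behind it (robot.grip_depth is the z of the grasp point in the tool frame, in m); z points along the fingers, y is the line along which they close (so a half turn about z gives the same grasp; the last joint's range is limited). The gripper opens to 92 mm and grips with 3 to 60 N. Pads are 19 mm wide; open, the fingers measure 130 mm over their backs; the gripper's body (75 mm by 190 mm) begins 47 mm behind the grasp point.
Start: joints at [-1.388, 0.342, 1.524, -0, 1.275, -0.146], TCP at [0.17, -0.497, 0.227] pointing down, gripper open.
Joint ranges: [-2.53, 2.53], [-0.77, 2.02], [0.04, 2.7], [-1, 4.14], [0.28, 2.66], [-3.11, 3.11]. Speed limits (rad/s): [2.57, 2.57, 3.14, 3.14, 3.14, 3.14].

## Interface

Orientations are given as [roll, pitch, yaw] about the fixed x, y, z axes, in that order (R = Rz(yaw) Ry(pitch) Rx(roll)).
In Python, from cell import robot, viewer gives the robot as it stands.
- The arm moves only by the tool step_arm, never from a script. Its argument "increments" is a list of rows, each an object with "delta_pos": the shift along the tool's x, y, z in cm, a list of three; "dr": the turn, a rotation vector about the tool's x, y, z in degrees, a list of three; "fingers": the closure, from -1 (fully open) to 1 (shut), so that 0 is half open. In form: [{"delta_pos": [tx, ty, tz], "dr": [wx, wy, wz], "fingers": fingers}, ...]. A call has exactly 5 rows; each row is the pose to reach, as a shift and turn from the pose commanded when the call began, along the tool's axes at that moment; what a row does not reach only later rows make up. A row lasts 1/8 s, in which the tool goes at most 62.5 mm and 10.7 degrees, less where a joint would pass 70% of its speed; a pose out of reach is approached as far as the arm can. A call with a gripper value outside its range is refused whole. The fingers move at their own pace and stop on an object; "newtons" is the grip in N (left out, the last holds). Time passes only in rows, so rows that repeat a pose let the fingers close, or fill a call up. It gives the time, the measured TCP pose, the force, the opening and the grip force at its end, in the units of the state.
- robot.observe(): the state, without advancing time (a new reading comes with each control period).
- viewer.read_camera(name): name is "scene" or "top"; returns the picture (420x560x3 uint8, red, green, blue); there is no depth.
- viewer.camera_params(name): a dict with "K" (3x3 intrinsics, pixels), "k1" (the pictures are not rectified: a ray, as slopes to the right and down, at radius r is drawn at 1 + k1 r^2 times it, then the intrinsics apply), "T" (4x4, takes a point from camera to world coordinates). Camera axes: x right, y down, z forward; pixel columns grow to the right and rows downward; lengths in m; the calibration is good to about 2 mm. A picture is of the moment at which its call begins. camera_params takes no time and is no camera call.
- robot.hand_in(): hands the job in; it is judged then, once.
The state is a dict: "time": time; "qpos": joint angles; "qvel": joint speeds; "joint_efforts": joint torques, N m; "tool_pos": TCP position; "tool_rot": TCP orientation; "contact_force": force on the tool from outside, world axes, zero at the start; "torque": the same for the moment, N m; "opening": finger opening in m; "grip_force": force on a finger pad.
Only numpy, scipy, OpenCV 4.12 (cv2) and the standard library are available. Lean on these libraries where they do the work, as an engineer would, in place of code of your own. Each camera call takes 0.05 s, during which the arm holds its last target. There are 200 camera calls.

## Working session

There is one attempt and no reset: what is moved stays moved. The work goes in short steps, Python scripts to look and compute and a tool call to move; the robot and the scene stay as the last step left them, time stands still between calls to the robot, and variables do not carry over. Pictures are saved under pics/ and viewed, at most 10 in all, crops included, and the job is handed in when it is done.

Besides the shell and the picture viewer there is one more tool, called after ">>>" as name([rows], argument=value, ...), one row to a line, values as JSON. step_arm: Moves the arm, as the interface text tells. Its arguments: {"type":"object","properties":{"increments":{"type":"array"},"newtons":{"type":"number"}},"required":["increments"]}

```bash
mkdir -p pics; ls; python3 - <<'E'
from cell import robot, viewer
import cv2, numpy as np
for n in("scene","top"):
    im=viewer.read_camera(n); cv2.imwrite(f"pics/{n}0.png",im[:,:,::-1])
    p=viewer.camera_params(n); print(n,np.round(p["K"],1).tolist(),p["k1"],np.round(p["T"],3).tolist())
s=robot.observe(); print({k:np.round(v,3).tolist() for k,v in s.items()}, robot.grip_depth)
E
```

```text
pics
scene [[453.6, 0.0, 280.4], [0.0, 453.6, 214.1], [0.0, 0.0, 1.0]] 0.01825862160723483 [[0.219, 0.641, -0.735, 1.484], [0.976, -0.131, 0.176, -0.14], [0.017, -0.756, -0.654, 1.011], [0.0, 0.0, 0.0, 1.0]]
top [[496.1, 0.0, 282.6], [0.0, 496.1, 202.9], [0.0, 0.0, 1.0]] -0.17554745475935804 [[-0.001, -0.986, 0.165, 0.228], [-1.0, -0.0, -0.007, 0.107], [0.007, -0.165, -0.986, 1.693], [0.0, 0.0, 0.0, 1.0]]
{'time': 0.1, 'qpos': [-1.388, 0.343, 1.525, -0.0, 1.275, -0.146], 'qvel': [-0.0, 0.0, -0.002, 0.001, 0.001, 0.0], 'joint_efforts': [0.002, -43.2, -24.469, 0.072, 0.053, -0.0], 'tool_pos': [0.169, -0.497, 0.226], 'tool_rot': [-3.14, -0.0, 0.329], 'contact_force': [0.181, 0.416, -0.709], 'torque': [-0.004, -0.006, 0.006], 'grip_force': 0.0, 'opening': 0.092} -0.0188
```

View pics/scene0.png

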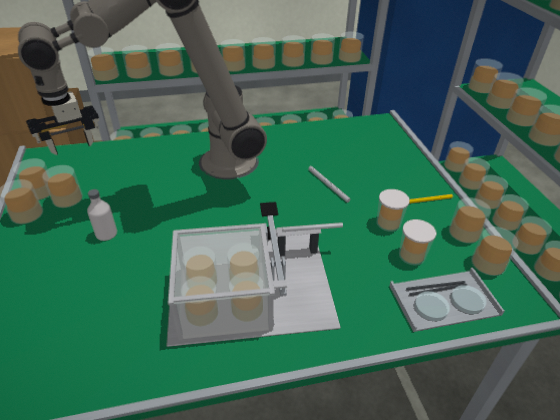

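View pics/top0.png

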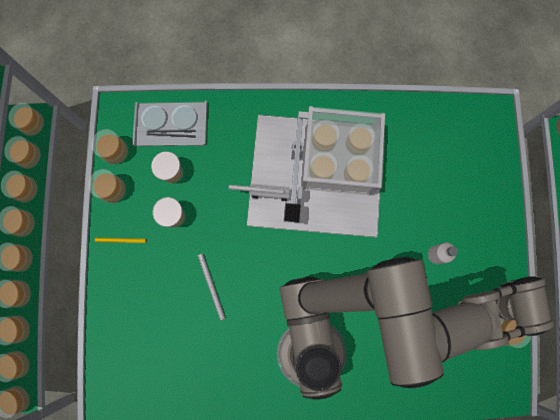

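The top view shows the rig with its black pad at (292,212). Metal rods that could be the pin:
- Rod in the groove: top (255,188), scene (318,227).
- Longer grey rod lying on the table: top (211,286), scene (328,183).
- Yellow stick: top (120,240), scene (430,198).

The rod in the groove fits, since it is not yellow, is the shorter grey one and sits on the rig. I'll confirm with a crop.

```bash
cat > h.py <<'E'
import numpy as np, cv2
from cell import robot, viewer
def ray(n,uv):
    p=viewer.camera_params(n);K=np.array(p["K"]);T=np.array(p["T"])
    d=cv2.undistortPoints(np.array([[uv]],float),K,np.array([p["k1"],0,0,0,0.]))[0,0]
    return T[:3,3],T[:3,:3]@np.array([d[0],d[1],1])
def plane(n,uv,z):
    o,d=ray(n,uv);return o+d*(z-o[2])/d[2]
def two(a,b):
    o1,d1=ray("scene",a);o2,d2=ray("top",b)
    s=np.linalg.lstsq(np.c_[d1,-d2],o2-o1,rcond=None)[0]
    p,q=o1+d1*s[0],o2+d2*s[1];return (p+q)/2,np.linalg.norm(p-q)
def proj(n,X):
    p=viewer.camera_params(n);T=np.linalg.inv(np.array(p["T"]))
    c=T[:3,:3]@np.array(X)+T[:3,3]
    return cv2.projectPoints(c.reshape(1,1,3),np.zeros(3),np.zeros(3),np.array(p["K"]),np.array([p["k1"],0,0,0,0.]))[0].ravel()
E
python3 - <<'E'
import cv2,numpy as np
a=cv2.imread("pics/top0.png")[105:240,220:400]; b=cv2.imread("pics/scene0.png")[195:300,240:360]
a=cv2.resize(a,None,fx=4,fy=4,interpolation=cv2.INTER_CUBIC)[:, :400]
b=cv2.resize(b,(0,0),fx=4,fy=4,interpolation=cv2.INTER_CUBIC)[:540,:400]
o=np.zeros((540,800,3),np.uint8);o[:a.shape[0],:400]=a;o[:b.shape[0],400:]=b;cv2.imwrite("pics/crop.png",o)
# base plate corners and black pad by mask
t=cv2.imread("pics/top0.png");h=cv2.cvtColor(t,cv2.COLOR_BGR2HSV)
m=((h[:,:,1]<70)&(h[:,:,2]>90)).astype(np.uint8);m[:105]=0;m[245:]=0;m[:,:225]=0;m[:,395:]=0
c=max(cv2.findContours(m,cv2.RETR_EXTERNAL,2)[0],key=cv2.contourArea)
print(cv2.approxPolyDP(c,5,True)[:,0].tolist())
k=(t.max(2)<45).astype(np.uint8);k[:200]=0;k[226:]=0;k[:,:275]=0;k[:,310:]=0
c=max(cv2.findContours(k,cv2.RETR_EXTERNAL,2)[0],key=cv2.contourArea);print("pad",cv2.minAreaRect(c),cv2.contourArea(c))
s=cv2.imread("pics/scene0.png");k=(s.max(2)<45).astype(np.uint8);k[:198]=0;k[222:]=0;k[:,:255]=0;k[:,285:]=0
c=max(cv2.findContours(k,cv2.RETR_EXTERNAL,2)[0],key=cv2.contourArea);print("pad scene",cv2.minAreaRect(c),cv2.contourArea(c))
E
```

```text
[[258, 115], [250, 186], [229, 185], [249, 191], [247, 225], [376, 236], [384, 113], [309, 106], [297, 118]]
pad ((292.0, 212.5), (17.0, 14.0), 90.0) 211.0
pad scene ((268.5544738769531, 208.5445556640625), (12.537469863891602, 16.11960220336914), 84.2894058227539) 167.0
```

View pics/crop.png

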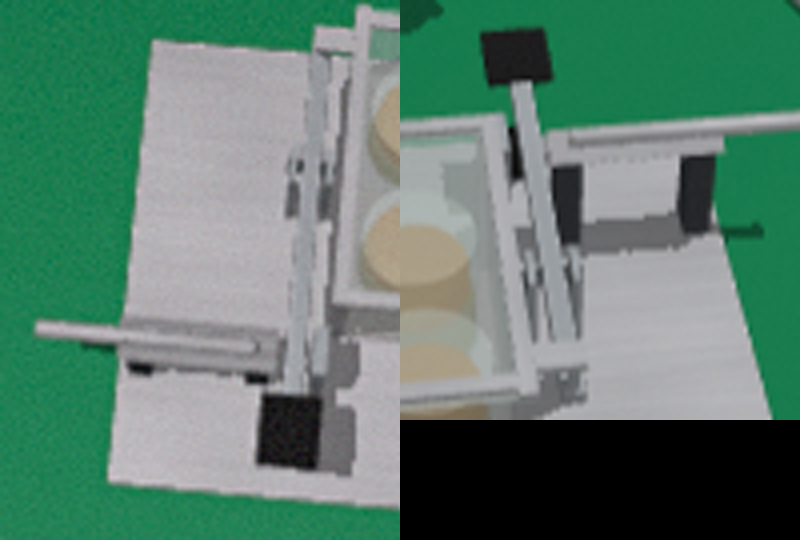

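The crop confirms it: the grey pin lies in the groove rail with its tail overhanging at top (229,187) and scene (342,225). The pad is at top (292,212).

```bash
python3 - <<'E'
from h import *
A,B,C=[plane("top",u,.006) for u in((247,225.5),(376.5,236),(257.5,115))]
print("plate",A,B,C,np.linalg.norm(A-B),np.linalg.norm(A-C))
y1=np.arctan2(*(C-A)[1::-1]);y2=np.arctan2(*(A-B)[1::-1])-np.pi/2;print("yaw",y1,y2)
P=plane("top",(292,212.5),.130);print("pad",P,two((268.5,208.5),(292,212.5)))
T=plane("top",(229.2,187),.103);print("tail",T,plane("scene",(342.,225.5),.103))
yaw=(y1+y2)/2;c,s=np.cos(yaw),np.sin(yaw);R=np.array([[c,-s],[s,c]])
O=P[:2]-R@[-.105,0];print("rig O",O,"tail in rig",R.T@(T[:2]-O),"plate in rig",[(R.T@(X[:2]-O)).round(3) for X in(A,B,C)])
E
```

```text
plate [0.43127759 0.21757655 0.006     ] [ 0.39451038 -0.22718469  0.006     ] [0.82823679 0.18507075 0.006     ] 0.4462783754815712 0.3982878777954888
yaw -0.08170469487472448 -0.08247975257516682
pad [0.45808018 0.06655395 0.13      ] (array([0.45855124, 0.06718015, 0.12773492]), np.float64(0.0013977649397793894))
tail [0.54625521 0.27095756 0.103     ] [0.55080147 0.27281665 0.103     ]
rig O [0.56272658 0.05794394] tail in rig [-0.03388302  0.2109456 ] plate in rig [array([-0.144,  0.148]), array([-0.144, -0.298]), array([0.254, 0.148])]
```

>>> step_arm([
  {"delta_pos": [5.5, -3.1, -0.5], "dr": [0, 0, 5], "fingers": 1},
  {"delta_pos": [11, -6.2, -1], "dr": [0, 0, 10], "fingers": 1},
  {"delta_pos": [16.5, -9.3, -1.5], "dr": [0, 0, 15], "fingers": 1},
  {"delta_pos": [22, -12.4, -1.5], "dr": [0, 0, 20], "fingers": 1},
  {"delta_pos": [27.6, -15.6, -1.5], "dr": [0, 0, 23.5], "fingers": 1},
], newtons=20)

```text
time: 0.72
tool_pos: [0.378, -0.2623, 0.2417]
tool_rot: [3.141, -0.0, -0.084]
contact_force: [-0.2, -0.5, -0.6]
opening: 0.0467
grip_force: 0.0
```

>>> step_arm([
  {"delta_pos": [1, -6, 0], "dr": [0, 0, 0], "fingers": 1},
  {"delta_pos": [2, -12, 0], "dr": [0, 0, 0], "fingers": 1},
  {"delta_pos": [3, -18, 0], "dr": [0, 0, 0], "fingers": 1},
  {"delta_pos": [4, -24, 0], "dr": [0, 0, 0], "fingers": 1},
  {"delta_pos": [5, -30, 0], "dr": [0, 0, 0], "fingers": 1},
])

```text
time: 1.35
tool_pos: [0.4512, 0.033, 0.2416]
tool_rot: [3.141, -0.0, -0.081]
contact_force: [1.0, -0.5, 0.5]
opening: 0.0009
grip_force: 0.0
```

>>> step_arm([
  {"delta_pos": [0, -3, 0.0], "dr": [0, 0, 0], "fingers": 1},
  {"delta_pos": [0, -3.2, 2], "dr": [0, 0, 0], "fingers": 1},
  {"delta_pos": [0, -3.2, 5], "dr": [0, 0, 0], "fingers": 1},
  {"delta_pos": [0, -3.2, 7.5], "dr": [0, 0, 0], "fingers": 1},
  {"delta_pos": [0, -3.2, 8], "dr": [0, 0, 0], "fingers": 1},
])

```text
time: 1.98
tool_pos: [0.4527, 0.0629, 0.1602]
tool_rot: [3.141, 0.004, -0.081]
contact_force: [0.4, -0.0, -0.2]
opening: 0.0006
grip_force: 0.0
```

```bash
python3 - <<'E'
from h import *
for n in("scene","top"): cv2.imwrite(f"pics/{n}1.png",viewer.read_camera(n)[:,:,::-1])
s=robot.observe();print(s["tool_pos"],s["tool_rot"],s["time"])
a=cv2.imread("pics/scene1.png")[140:300,200:370];b=cv2.imread("pics/top1.png")[100:250,220:390]
cv2.imwrite("pics/c1.png",np.hstack([cv2.resize(a,(400,400)),cv2.resize(b,(400,400))]))
E
```

```text
[0.45372451 0.06284932 0.16159544] [ 3.14146761e+00  8.63330664e-04 -8.14302854e-02] 2.075
```

View pics/c1.png

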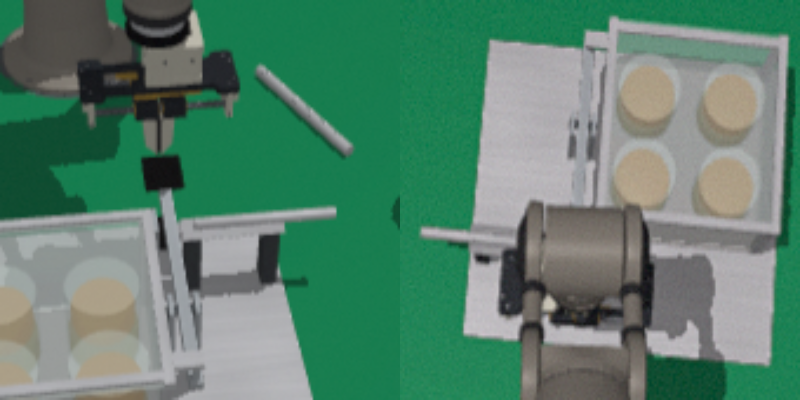

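The fingers are above the pad (scene (268,208)) and the pin is untouched. Pressing now.

>>> step_arm([
  {"delta_pos": [0.4, -0.4, 1.5], "dr": [0, 0, 0], "fingers": 1},
  {"delta_pos": [0.4, -0.4, 2.7], "dr": [0, 0, 0], "fingers": 1},
  {"delta_pos": [0.5, -0.4, 3.7], "dr": [0, 0, 0], "fingers": 1},
  {"delta_pos": [0.6, -0.4, 4.7], "dr": [0, 0, 0], "fingers": 1},
  {"delta_pos": [0.7, -0.4, 5.7], "dr": [0, 0, 0], "fingers": 1},
])

```text
time: 2.7
tool_pos: [0.4591, 0.0666, 0.1041]
tool_rot: [3.142, 0.004, -0.081]
contact_force: [-6.8, 0.5, 8.3]
opening: 0.0003
grip_force: 4.5
```

>>> step_arm([
  {"delta_pos": [0.1, 0, 1], "dr": [0, 0, 0], "fingers": 1},
  {"delta_pos": [0.2, 0, 2], "dr": [0, 0, 0], "fingers": 1},
  {"delta_pos": [0.3, 0, 3], "dr": [0, 0, 0], "fingers": 1},
  {"delta_pos": [0.4, 0, 3.6], "dr": [0, 0, 0], "fingers": 1},
  {"delta_pos": [0.4, 0, 3.6], "dr": [0, 0, 0], "fingers": 1},
])

```text
time: 3.32
tool_pos: [0.4647, 0.066, 0.0683]
tool_rot: [3.142, 0.001, -0.081]
contact_force: [-2.3, -0.1, 4.9]
opening: 0.0005
grip_force: 2.9
```

>>> step_arm([
  {"delta_pos": [0, 0, 0.1], "dr": [0, 0, 0], "fingers": 1},
  {"delta_pos": [0, 0, 0.2], "dr": [0, 0, 0], "fingers": 1},
  {"delta_pos": [0, 0, 0.3], "dr": [0, 0, 0], "fingers": 1},
  {"delta_pos": [0, 0, 0.3], "dr": [0, 0, 0], "fingers": 1},
  {"delta_pos": [0, 0, 0.3], "dr": [0, 0, 0], "fingers": 1},
])

```text
time: 3.95
tool_pos: [0.4652, 0.066, 0.0662]
tool_rot: [3.142, -0.001, -0.081]
contact_force: [-2.8, 0.2, 8.6]
opening: 0.0003
grip_force: 4.7
```

```bash
python3 - <<'E'
from h import *
cv2.imwrite("pics/scene2.png",viewer.read_camera("scene")[:,:,::-1])
s=robot.observe();print(s["tool_pos"],s["contact_force"],s["time"])
E
```

```text
[0.46512628 0.06600809 0.06623979] [-2.31186037 -0.15366945  8.85218883] 4.0
```

View pics/scene2.png

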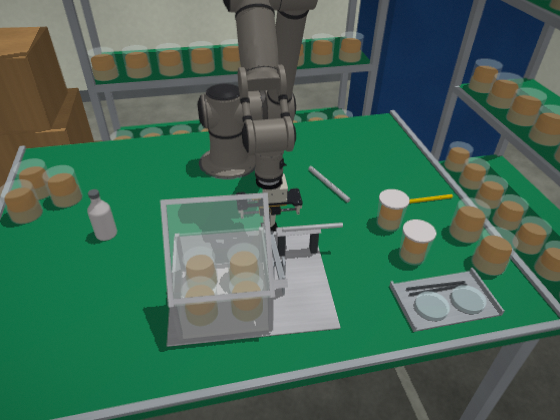

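The lid is up, with its front edge at (163,204)–(270,197) in the scene view. I'll check its angle by projection and push a little deeper to be sure of the stop.

```bash
python3 - <<'E'
from h import *
c,s=np.cos(-.082),np.sin(-.082)
for th in(.72,.8,.87):
  for y in(-.025,-.275):
    x,z=.24-.24*np.cos(th),.155+.24*np.sin(th)
    print(th,y,proj("scene",[.563+c*x-s*y,.058+s*x+c*y,z]).round(1))
E
```

```text
0.72 -0.025 [265.8 194.6]
0.72 -0.275 [162.5 202.1]
0.8 -0.025 [266.4 193.4]
0.8 -0.275 [161.3 201.1]
0.87 -0.025 [267.  192.9]
0.87 -0.275 [160.3 200.7]
```

>>> step_arm([
  {"delta_pos": [0, 0, 0.1], "dr": [0, 0, 0], "fingers": 1},
  {"delta_pos": [0, 0, 0.2], "dr": [0, 0, 0], "fingers": 1},
  {"delta_pos": [0, 0, 0.3], "dr": [0, 0, 0], "fingers": 1},
  {"delta_pos": [0, 0, 0.3], "dr": [0, 0, 0], "fingers": 1},
  {"delta_pos": [0, 0, 0.3], "dr": [0, 0, 0], "fingers": 1},
])

```text
time: 4.62
tool_pos: [0.4656, 0.066, 0.0645]
tool_rot: [-3.142, -0.002, -0.081]
contact_force: [-6.4, -0.5, 21.3]
opening: 0.0006
grip_force: 11.1
```

The force jumped to 21 N, so the lever is on its stop. Holding for over 3 s.

>>> step_arm([
  {"delta_pos": [0, 0, 0], "dr": [0, 0, 0], "fingers": 1},
  {"delta_pos": [0, 0, 0], "dr": [0, 0, 0], "fingers": 1},
  {"delta_pos": [0, 0, 0], "dr": [0, 0, 0], "fingers": 1},
  {"delta_pos": [0, 0, 0], "dr": [0, 0, 0], "fingers": 1},
  {"delta_pos": [0, 0, 0], "dr": [0, 0, 0], "fingers": 1},
])

```text
time: 5.25
tool_pos: [0.4656, 0.066, 0.0645]
tool_rot: [-3.142, -0.002, -0.081]
contact_force: [-6.8, 0.9, 21.5]
opening: 0.0006
grip_force: 11.1
```

>>> step_arm([
  {"delta_pos": [0, 0, 0], "dr": [0, 0, 0], "fingers": 1},
  {"delta_pos": [0, 0, 0], "dr": [0, 0, 0], "fingers": 1},
  {"delta_pos": [0, 0, 0], "dr": [0, 0, 0], "fingers": 1},
  {"delta_pos": [0, 0, 0], "dr": [0, 0, 0], "fingers": 1},
  {"delta_pos": [0, 0, 0], "dr": [0, 0, 0], "fingers": 1},
])

```text
time: 5.88
tool_pos: [0.4656, 0.066, 0.0645]
tool_rot: [-3.142, -0.002, -0.081]
contact_force: [-7.2, 0.7, 21.8]
opening: 0.0003
grip_force: 11.1
```

>>> step_arm([
  {"delta_pos": [0, 0, 0], "dr": [0, 0, 0], "fingers": 1},
  {"delta_pos": [0, 0, 0], "dr": [0, 0, 0], "fingers": 1},
  {"delta_pos": [0, 0, 0], "dr": [0, 0, 0], "fingers": 1},
  {"delta_pos": [0, 0, 0], "dr": [0, 0, 0], "fingers": 1},
  {"delta_pos": [0, 0, 0], "dr": [0, 0, 0], "fingers": 1},
])

```text
time: 6.5
tool_pos: [0.4656, 0.066, 0.0645]
tool_rot: [-3.142, -0.002, -0.081]
contact_force: [-5.6, 0.0, 20.9]
opening: 0.0005
grip_force: 11.1
```

>>> step_arm([
  {"delta_pos": [0, 0, 0], "dr": [0, 0, 0], "fingers": 1},
  {"delta_pos": [0, 0, 0], "dr": [0, 0, 0], "fingers": 1},
  {"delta_pos": [0, 0, 0], "dr": [0, 0, 0], "fingers": 1},
  {"delta_pos": [0, 0, 0], "dr": [0, 0, 0], "fingers": 1},
  {"delta_pos": [0, 0, 0], "dr": [0, 0, 0], "fingers": 1},
])

```text
time: 7.12
tool_pos: [0.4656, 0.066, 0.0645]
tool_rot: [-3.142, -0.002, -0.081]
contact_force: [-5.2, -0.3, 21.7]
opening: 0.0007
grip_force: 11.1
```

>>> step_arm([
  {"delta_pos": [0, 0, 0], "dr": [0, 0, 0], "fingers": 1},
  {"delta_pos": [0, 0, 0], "dr": [0, 0, 0], "fingers": 1},
  {"delta_pos": [0, 0, 0], "dr": [0, 0, 0], "fingers": 1},
  {"delta_pos": [0, 0, 0], "dr": [0, 0, 0], "fingers": 1},
  {"delta_pos": [0, 0, 0], "dr": [0, 0, 0], "fingers": 1},
])

```text
time: 7.75
tool_pos: [0.4656, 0.066, 0.0645]
tool_rot: [-3.142, -0.002, -0.081]
contact_force: [-5.6, 0.2, 21.5]
opening: 0.0005
grip_force: 11.1
```

>>> step_arm([
  {"delta_pos": [0, 0, 0], "dr": [0, 0, 0], "fingers": 1},
  {"delta_pos": [0, 0, 0], "dr": [0, 0, 0], "fingers": 1},
  {"delta_pos": [0, 0, 0], "dr": [0, 0, 0], "fingers": 1},
  {"delta_pos": [0, 0, 0], "dr": [0, 0, 0], "fingers": 1},
  {"delta_pos": [0, 0, 0], "dr": [0, 0, 0], "fingers": 1},
])

```text
time: 8.38
tool_pos: [0.4656, 0.066, 0.0645]
tool_rot: [-3.142, -0.002, -0.081]
contact_force: [-5.5, -0.1, 21.2]
opening: 0.0002
grip_force: 11.1
```

>>> step_arm([
  {"delta_pos": [-0.1, 0, -1], "dr": [0, 0, 0], "fingers": 1},
  {"delta_pos": [-0.2, 0, -2.2], "dr": [0, 0, 0], "fingers": 1},
  {"delta_pos": [-0.4, 0, -3.6], "dr": [0, 0, 0], "fingers": 1},
  {"delta_pos": [-0.6, 0, -5], "dr": [0, 0, 0], "fingers": 1},
  {"delta_pos": [-0.7, 0, -6.5], "dr": [0, 0, 0], "fingers": 1},
])

```text
time: 9.0
tool_pos: [0.4586, 0.0665, 0.1289]
tool_rot: [3.142, -0.002, -0.081]
contact_force: [0.8, 0.1, 1.3]
opening: 0.0002
grip_force: 0.4
```

>>> step_arm([
  {"delta_pos": [0, 0, -2], "dr": [0, 0, 0], "fingers": 1},
  {"delta_pos": [0, 0, -4.5], "dr": [0, 0, 0], "fingers": 1},
  {"delta_pos": [0, 0, -7.5], "dr": [0, 0, 0], "fingers": 1},
  {"delta_pos": [0, 0, -10], "dr": [0, 0, 0], "fingers": 1},
  {"delta_pos": [0, 0, -10], "dr": [0, 0, 0], "fingers": 1},
])

```text
time: 9.62
tool_pos: [0.4592, 0.0665, 0.2297]
tool_rot: [-3.141, -0.005, -0.081]
contact_force: [-0.5, -0.0, -0.6]
opening: 0.0003
grip_force: 0.0
```

>>> step_arm([
  {"delta_pos": [1.4, -5, 0], "dr": [0, 0, 0], "fingers": 1},
  {"delta_pos": [2.8, -10, 0], "dr": [0, 0, 0], "fingers": 1},
  {"delta_pos": [4.2, -15, 0], "dr": [0, 0, 0], "fingers": 1},
  {"delta_pos": [5.6, -20, 0], "dr": [0, 0, 0], "fingers": 1},
  {"delta_pos": [7, -25.5, 0], "dr": [0, 0, 0], "fingers": 1},
])

```text
time: 10.25
tool_pos: [0.5488, 0.3162, 0.2263]
tool_rot: [3.14, 0.001, -0.082]
contact_force: [1.0, -0.3, 0.9]
opening: 0.0005
grip_force: 0.0
```

>>> step_arm([
  {"delta_pos": [0, 0, 0], "dr": [0, 0, 0], "fingers": 1},
  {"delta_pos": [0, 0, 4], "dr": [0, 0, 0], "fingers": 1},
  {"delta_pos": [0, 0, 8], "dr": [0, 0, 0], "fingers": 1},
  {"delta_pos": [0, 0, 12], "dr": [0, 0, 0], "fingers": 1},
  {"delta_pos": [0, 0, 13.6], "dr": [0, 0, 0], "fingers": 1},
])

```text
time: 10.88
tool_pos: [0.5469, 0.3134, 0.0886]
tool_rot: [3.139, 0.005, -0.082]
contact_force: [-1.3, -0.8, 0.7]
opening: 0.0005
grip_force: 0.0
```

```bash
python3 - <<'E'
from h import *
for n in("scene","top"): cv2.imwrite(f"pics/{n}3.png",viewer.read_camera(n)[:,:,::-1])
s=robot.observe();print(s["tool_pos"],s["contact_force"],s["time"],[proj(n,s["tool_pos"]) for n in("scene","top")])
a=cv2.imread("pics/scene3.png")[150:300,150:400];b=cv2.imread("pics/top3.png")[90:250,180:390]
cv2.imwrite("pics/c3.png",np.hstack([cv2.resize(a,(500,300)),cv2.resize(b,(300,300))]))
E
```

```text
[0.54759738 0.31396014 0.089898  ] [ 0.43011015 -0.13979406 -0.01106693] 10.975 [array([354.16639507, 226.16440295]), array([216.62439411, 187.39037537])]
```

View pics/c3.png

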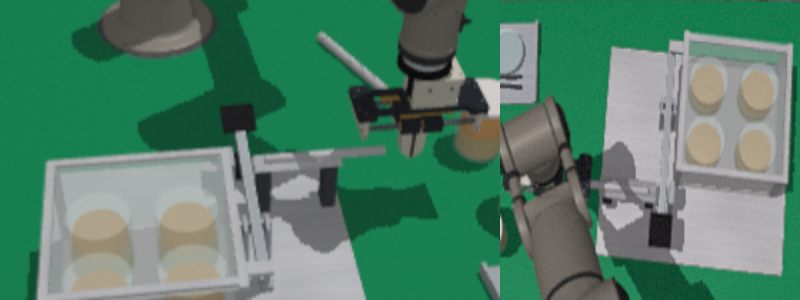

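The lid is closed and the lever is up. The fingers are in line with the pin's tail, about 25 mm beyond it. Pushing along rig −y.

>>> step_arm([
  {"delta_pos": [0.1, 1, 0], "dr": [0, 0, 0], "fingers": 1},
  {"delta_pos": [0.1, 1.8, 0], "dr": [0, 0, 0], "fingers": 1},
  {"delta_pos": [0.1, 2.4, 0], "dr": [0, 0, 0], "fingers": 1},
  {"delta_pos": [0.1, 3, 0], "dr": [0, 0, 0], "fingers": 1},
  {"delta_pos": [0.1, 3.6, 0], "dr": [0, 0, 0], "fingers": 1},
])

```text
time: 11.6
tool_pos: [0.5468, 0.2788, 0.092]
tool_rot: [-3.141, -0.001, -0.081]
contact_force: [0.1, 1.2, 0.8]
opening: 0.0002
grip_force: 0.6
```

>>> step_arm([
  {"delta_pos": [0, 0.6, 0], "dr": [0, 0, 0], "fingers": 1},
  {"delta_pos": [0, 1.1, 0], "dr": [0, 0, 0], "fingers": 1},
  {"delta_pos": [0, 1.6, 0], "dr": [0, 0, 0], "fingers": 1},
  {"delta_pos": [0, 2, 0], "dr": [0, 0, 0], "fingers": 1},
  {"delta_pos": [0, 2.4, 0], "dr": [0, 0, 0], "fingers": 1},
])

```text
time: 12.22
tool_pos: [0.5449, 0.255, 0.0918]
tool_rot: [-3.141, -0.0, -0.081]
contact_force: [0.4, 1.9, 0.7]
opening: 0.0005
grip_force: 1.1
```

>>> step_arm([
  {"delta_pos": [0, 0.2, 0], "dr": [0, 0, 0], "fingers": 1},
  {"delta_pos": [0, 0.4, 0], "dr": [0, 0, 0], "fingers": 1},
  {"delta_pos": [0, 0.5, 0], "dr": [0, 0, 0], "fingers": 1},
  {"delta_pos": [0, 0.6, 0], "dr": [0, 0, 0], "fingers": 1},
  {"delta_pos": [0, 0.7, 0], "dr": [0, 0, 0], "fingers": 1},
])

```text
time: 12.85
tool_pos: [0.5441, 0.2481, 0.0916]
tool_rot: [3.141, 0.0, -0.081]
contact_force: [0.3, 0.8, 0.8]
opening: 0.0006
grip_force: 0.7
```

>>> step_arm([
  {"delta_pos": [0, 0.1, 0], "dr": [0, 0, 0], "fingers": 1},
  {"delta_pos": [0, 0.2, 0], "dr": [0, 0, 0], "fingers": 1},
  {"delta_pos": [0, 0.3, 0], "dr": [0, 0, 0], "fingers": 1},
  {"delta_pos": [0, 0.4, 0], "dr": [0, 0, 0], "fingers": 1},
  {"delta_pos": [0, 0.4, 0], "dr": [0, 0, 0], "fingers": 1},
])

```text
time: 13.48
tool_pos: [0.5438, 0.244, 0.0916]
tool_rot: [3.141, 0.0, -0.081]
contact_force: [-0.4, -0.1, 0.8]
opening: 0.0006
grip_force: 0.3
```

>>> step_arm([
  {"delta_pos": [0, 0.1, 0], "dr": [0, 0, 0], "fingers": 1},
  {"delta_pos": [0, 0.2, 0], "dr": [0, 0, 0], "fingers": 1},
  {"delta_pos": [0, 0.3, 0], "dr": [0, 0, 0], "fingers": 1},
  {"delta_pos": [0, 0.4, 0], "dr": [0, 0, 0], "fingers": 1},
  {"delta_pos": [0, 0.4, 0], "dr": [0, 0, 0], "fingers": 1},
])

```text
time: 14.1
tool_pos: [0.5442, 0.2433, 0.0923]
tool_rot: [-3.136, -0.003, -0.081]
contact_force: [1.5, 13.8, 0.6]
opening: 0.0005
grip_force: 6.8
```

```bash
python3 - <<'E'
from h import *
cv2.imwrite("pics/scene4.png",viewer.read_camera("scene")[:,:,::-1])
s=robot.observe();print(s["tool_pos"],s["contact_force"],s["time"])
cv2.imwrite("pics/c4.png",cv2.resize(cv2.imread("pics/scene4.png")[180:280,240:373],(798,600),interpolation=cv2.INTER_CUBIC))
E
```

```text
[0.54422117 0.24327346 0.09229114] [ 2.32425738 13.61627192  0.1811701 ] 14.15
```

View pics/c4.png

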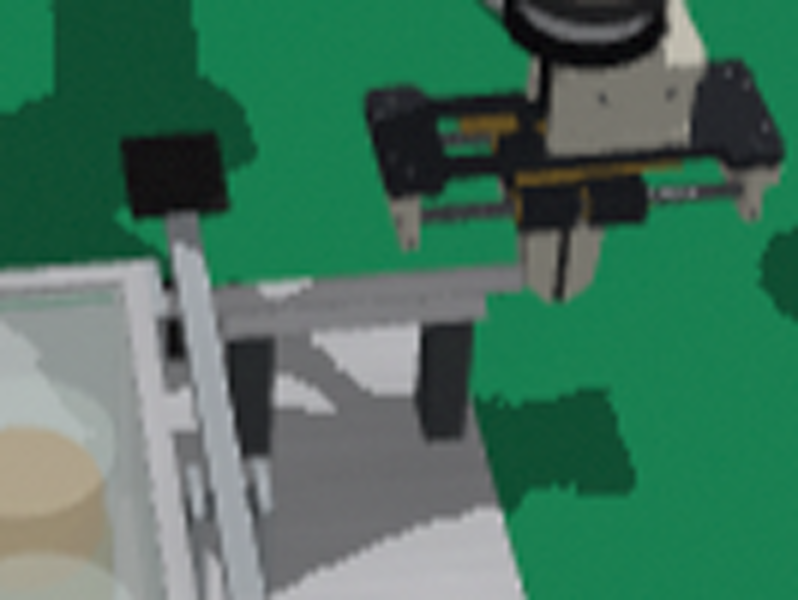

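The force rose to 14 N with the tail about 20 mm outside the rail end. That is the home position: TCP at rig y ≈ 183 mm, and the fingers' half thickness of about 17 mm puts the tail at 166 mm. Backing off straight outward, then up.

>>> step_arm([
  {"delta_pos": [0, 0, 0], "dr": [0, 0, 0], "fingers": 1},
  {"delta_pos": [0, 0, 0], "dr": [0, 0, 0], "fingers": 1},
  {"delta_pos": [0, -0.4, 0], "dr": [0, 0, 0], "fingers": 1},
  {"delta_pos": [0, -1.2, 0], "dr": [0, 0, 0], "fingers": 1},
  {"delta_pos": [0, -3.5, 0], "dr": [0, 0, 0], "fingers": 1},
])

```text
time: 14.78
tool_pos: [0.5465, 0.275, 0.0916]
tool_rot: [3.141, 0.0, -0.083]
contact_force: [0.1, -0.5, 0.8]
opening: 0.0006
grip_force: 0.0
```

>>> step_arm([
  {"delta_pos": [0, -2, 0], "dr": [0, 0, 0], "fingers": 1},
  {"delta_pos": [0, -3, -4], "dr": [0, 0, 0], "fingers": 1},
  {"delta_pos": [0, -3, -9], "dr": [0, 0, 0], "fingers": 1},
  {"delta_pos": [0, -3, -14], "dr": [0, 0, 0], "fingers": 1},
  {"delta_pos": [0, -3, -14], "dr": [0, 0, 0], "fingers": 1},
])

```text
time: 15.4
tool_pos: [0.5506, 0.3071, 0.2367]
tool_rot: [-3.137, -0.009, -0.08]
contact_force: [0.5, 0.3, -0.3]
opening: 0.0003
grip_force: 0.0
```

```bash
python3 - <<'E'
from h import *
cv2.imwrite("pics/scene5.png",viewer.read_camera("scene")[:,:,::-1])
s=robot.observe();print(s["tool_pos"],s["contact_force"],s["time"])
c,q=np.cos(-.082),np.sin(-.082)
x,y=-.035,.166
e=proj("scene",[.563+c*x-q*y,.058+q*x+c*y,.103]);print("tail home expected",e,"in crop",(e-[240,180])*6)
cv2.imwrite("pics/c5.png",cv2.resize(cv2.imread("pics/scene5.png")[180:280,240:373],(798,600),interpolation=cv2.INTER_CUBIC))
E
```

```text
[0.5494144  0.30641908 0.23365822] [-0.6053779  -0.44451361 -0.2277397 ] 15.45
tail home expected [326.16950225 225.6005022 ] in crop [517.01701348 273.60301319]
```

View pics/c5.png

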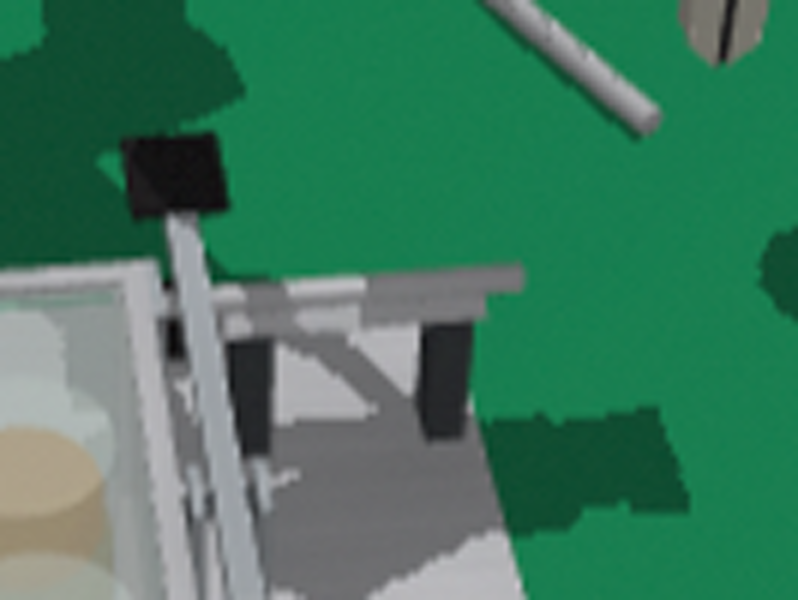

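The pin stayed where it was when pressed against the stop: its tail is at scene (327,226), against (326,226) projected for home. The lid is closed, the lever is up and the fingers are clear, so I'm handing in.

```bash
python3 -c "
from cell import robot
print(robot.hand_in())"
```

```text
the job is handed in; nothing more can be done
None
```

I aired the box (lever held on its stop for over 3 s, then let go, and the lid closed by itself), pushed the pin against the stop plate (about 14 N, no rebound seen) and handed the job in; the judge returned no verdict.

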